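Seat the filter cell on the detector head

TASK

Lift the knurled filter cell straight up off its post, set it over the spigot of the detector head and turn it there until the keyways hidden inside it drop over the spigot's pins. Then push it fully home against the spring seat and finish with the fingers still on it, holding it pushed down: do not let go at the end. Leave the vial, the marker, the single low petri dish and the capped tube beside the work where they are.

Things in the scene. Friction and masses are not known exactly. Their poses are not given: they have to be found in the camera images.
- cell_mid (a point): centre of the filter cell: a round bare-aluminium cap, axis (z) upright, 60 mm tall, closed on top, open below, 0.08 to 0.17 kg. The point is on its axis, 30 mm above the lower rim and 30 mm below the top. The top 24 mm is a solid knurled band of 50 mm diameter, to be gripped; below it a smooth skirt of 47 mm. At the start it hangs on the stand's post, its inner roof resting on the post's top
- cell_rim (a point): centre of the cell's lower rim. The lowest 14 mm inside is a lip of 28 mm bore, cut by 3 hidden keyways 9 mm wide, 120 degrees apart; above it a 40 mm bore up to the roof, 36 mm above the rim. The cell's yaw says nothing of where keyways and pins lie: turn it while it presses lightly (5 to 10 N) on the pins; some place within 60 degrees either way lets it drop
- post_top (a point): centre of the top of the stand's upright post: 22 mm diameter, top 95 mm above the worktop, on a dark round foot of 84 mm diameter, 12 mm high; fixed. With the cell hanging this is 6 mm above the cell's centre; the cell must rise 36 mm to come clear of the post
- spigot_top (a point): top centre, 73 mm above the worktop, of the steel spigot on the detector head (fixed white housing 110 x 100 x 40 mm with a small dark display). Spigot: upright, 25 mm diameter, tapering to 17 mm over its last 6 mm. Three round pins, 5 mm thick, 120 degrees apart, stick out to 35 mm diameter, their upper side 12 mm below this point. z is up; the yaw is the housing's, not the pins'
- seat (a joint): downward travel (m) of the spring seat, a dark ring of 51 mm diameter round the spigot's foot: 0 up, 0.006 cell fully home. It pushes up with 5 N at 0, 9 N at 0.006, and lifts the cell if let go. Cell centre above spigot top: 30 mm as the lip reaches the spigot's top, 18 mm on the pins, 7 mm with keyways over the pins and rim touching the seat, 1 mm fully home on a hard stop
- vial_1: bystander: small screw vial, 25 mm diameter, 28 mm tall, standing; origin at the centre of its underside
- marker_blue: bystander: marker pen, 134 mm long, 12 mm thick, lying; origin at the centre of its underside
- petri_b: bystander: low petri dish, 61 mm diameter, 16 mm tall; origin at the centre of its underside
- tube50_b: bystander: capped centrifuge tube, 35 mm diameter, 115 mm tall, standing; origin at the centre of its underside

How it is judged:
By the outcome, as a careful person would: the job done as asked, in the order asked, and still so for the second after the job is handed in, while the arm keeps its last pose, push and grip.
It also fails if it takes over 56 s, if anything falls off the work surface, if the arm or the gripper's body presses on something with over 40 N, if the wrist force passes 120 N, or if a joint passes its speed limit or range.

ROBOT

A 6-joint arm with a two-finger parallel gripper is mounted at the origin on a cart in front of the work surface, level with it; the furniture and walls round the work are solid. World frame = base frame: x ahead of the robot, y to its left, z up, the work surface at z = 0. Lengths are in mm, angles in rad, forces in N, time in s.
With the tool pointing down it reaches from about 300 to 775 mm from the base axis. Payload 14.6 kg.
Tool frame: the origin (TCP) lies at the very end of the fingers, on their centre line; the grasp point (between the pads) lies 19 mm behind it; z points along the fingers, y is the line along which they close (so a half turn about z gives the same grasp; the last joint's range is limited). The gripper opens to 85 mm and grips with 20 to 120 N. Pads are 22 mm wide; open, the fingers measure 114 mm over their backs; the gripper's body (76 mm by 85 mm) begins 54 mm behind the grasp point. The pads swing forward as they close: fully open they stand 13 mm farther back than shut.
Start: joints at [-1.2, 0.3, 1.521, -0, 1.321, -0.067], TCP at [233.163, -498.121, 231.281] pointing down, gripper open.
Joint ranges: [-3.03, 3.03], [-0.79, 2.21], [0.23, 2.52], [-1.04, 4.18], [0, 3.07], [-2.55, 2.55]. Speed limits (rad/s): [2.22, 2.22, 2.57, 3.14, 3.14, 3.14].

INTERFACE

Orientations are given as a rotation vector (axis times angle).
In Python, from cell import arm gives the robot as it stands.
- The arm moves only by the tool send_rows, never from a script. Its argument "rows" is a list of rows, each a list of 2 entries, a list of its own where there are three numbers: the shift along the tool's x, y, z in m, then the turn, a rotation vector about the tool's x, y, z in degrees. A call has exactly 8 rows; each row is the pose to reach, as a shift and turn from the pose commanded when the call began, along the tool's axes at that moment; what a row does not reach only later rows make up. A row lasts 1/12 s, in which the tool goes at most 41.7 mm and 7.16 degrees, less where a joint would pass 70% of its speed; a pose out of reach is approached as far as the arm can. A call with a gripper value outside its range is refused whole. "grip" is the closure in counts, from 0 (fully open) to 255 (shut), set as the call begins (left out, the last holds). The fingers move at their own pace and stop on an object; "squeeze" is the grip in N (left out, the last holds). Time passes only in rows, so rows that repeat a pose let the fingers close, or fill a call up. It gives the time, the measured TCP pose, the force, the opening and the grip force at its end, in the units of the state.
- arm.sense(): the state, without advancing time (a new reading comes with each control period).
- arm.read_camera(name): name is "scene" or "top" or "wrist"; returns the picture (480x640x3 uint8, blue, green, red); there is no depth.
- arm.camera_model(name): a dict with "fovy" (degrees; the focal length in pixels is half the picture's height over the tangent of half this angle, whatever the lens; pixels are square), "cx", "cy" (the principal point, pixels), "extrinsics" (4x4, takes a point from world to camera coordinates); the wrist camera has in their place "hand_eye" (4x4, takes a point from camera to tool coordinates, whose origin is the TCP and whose axes are the flange's). Camera axes: x right, y up, looking along -z (the intrinsics and any distortion apply to the point x, -y, -z); pixel columns grow to the right and rows downward; lengths in mm; the calibration is good to about 2 mm. A picture is of the moment at which its call begins: read the wrist's pose just before it. camera_model takes no time and is no camera call.
- arm.finish_job(): hands the job in; it is judged then, once.
Trained networks look in the newest picture that a camera, given by its name, has taken for a name from the list of things; names that differ only in an ending like _2 or _b are one class to them, and where a whole thing is asked for, a point or a joint stands for the part that bears it (a point fixed in the world has none). Each returns a list of dicts, best first, with "conf" (0 to 1); they miss things now and then, are a little off and sometimes report something else, mostly with a low value. They report only what shows in the picture. A call takes as long as a camera call.
- arm.search_frame(camera, query): "point" ([column, row] in pixels, amid what is visible of it).
- arm.masks_of(camera, query): "pixels" (480x640 bool, what is visible of it) and "point" ([column, row] in pixels, amid what is visible of it).
The state is a dict: "clock": time; "joint_pos": joint angles; "joint_vel": joint speeds; "effort": joint torques, N m; "position": TCP position; "ee_rot": TCP orientation; "force": force on the tool from outside, world axes, zero at the start; "ft_torque": the same for the moment, N m; "width": finger opening in mm; "gripper_force": force on a finger pad.
Only numpy, scipy, OpenCV 4.12 (cv2) and the standard library are available. Lean on these libraries where they do the work, as an engineer would, in place of code of your own. Each camera call takes 0.05 s, during which the arm holds its last target. There are 200 camera calls.

## Working session

There is one attempt and no reset: what is moved stays moved. The work goes in short steps, Python scripts to look and compute and a tool call to move; the robot and the scene stay as the last step left them, time stands still between calls to the robot, and variables do not carry over. Pictures are saved under pics/ and viewed, at most 10 in all, crops included, and the job is handed in when it is done.

Besides the shell and the picture viewer there is one more tool, called after "Emit:" in YAML: its name, and indented under it one key for each argument. send_rows: Moves the arm, as the interface text tells. Its arguments: {"type":"object","properties":{"rows":{"type":"array"},"grip":{"type":"number"},"squeeze":{"type":"number"}},"required":["rows"]}

```bash
mkdir -p pics; ls; python3 - <<'E'
from cell import arm
import cv2,numpy as np
print(arm.sense())
for c in ("scene","top","wrist"):
    im=arm.read_camera(c); cv2.imwrite(f"pics/{c}0.png",im)
    m=arm.camera_model(c); print(c,{k:(np.round(v,3).tolist()) if not isinstance(v,str) else v for k,v in m.items()})
    if c!="wrist":
        for q in ("cell_mid","post_top","spigot_top","seat","vial_1","marker_blue","petri_b","tube50_b"):
            print(q,[(round(d["conf"],2),np.round(d["point"]).tolist()) for d in arm.search_frame(c,q)][:3])
E
```

```text
pics
{'clock': 0.0, 'joint_pos': array([-1.19961877e+00,  3.00508627e-01,  1.52160703e+00,  1.02919170e-05,
        1.32065520e+00, -6.65730670e-02]), 'joint_vel': array([-8.67667968e-04,  2.32132404e-03,  8.63744230e-04, -1.43655864e-03,
        6.55185713e-04, -6.76865301e-05]), 'effort': array([ 7.57569724e-04, -5.43502200e+01, -3.61793125e+01, -4.95020208e-05,
        3.97932730e-03,  1.28790444e-05]), 'position': array([ 233.07541009, -497.91629116,  230.68973794]), 'ee_rot': array([-3.06550399e+00, -6.81882893e-01,  2.65202346e-04]), 'force': array([-0.22980256, -0.79881363,  0.23616976]), 'ft_torque': array([ 0.0160665 ,  0.03403655, -0.01308562]), 'gripper_force': 0.0, 'width': 85.5169867118069}
scene {'fovy': 52.963, 'cx': 322.071, 'cy': 233.643, 'extrinsics': [[-0.777, -0.629, -0.013, 455.535], [0.398, -0.508, 0.764, -303.268], [-0.487, 0.589, 0.645, -692.756], [0.0, 0.0, 0.0, 1.0]]}
cell_mid [(0.97, [409.0, 211.0])]
post_top [(0.68, [407.0, 241.0])]
spigot_top [(0.74, [338.0, 324.0])]
seat [(0.87, [337.0, 316.0])]
vial_1 [(0.65, [360.0, 184.0]), (0.65, [338.0, 322.0])]
marker_blue [(0.73, [318.0, 208.0]), (0.68, [306.0, 242.0])]
petri_b [(0.97, [305.0, 242.0]), (0.52, [236.0, 365.0])]
tube50_b [(0.56, [239.0, 363.0])]
top {'fovy': 42.671, 'cx': 322.051, 'cy': 244.616, 'extrinsics': [[-0.013, -1.0, -0.007, 28.811], [0.984, -0.014, 0.176, -593.605], [-0.176, -0.005, 0.984, -1136.717], [0.0, 0.0, 0.0, 1.0]]}
cell_mid [(0.72, [430.0, 289.0])]
post_top [(0.74, [409.0, 306.0])]
spigot_top [(0.86, [288.0, 306.0])]
seat [(0.94, [288.0, 312.0])]
vial_1 [(0.44, [467.0, 203.0])]
marker_blue [(0.53, [403.0, 184.0])]
petri_b [(0.95, [348.0, 210.0])]
tube50_b [(0.57, [176.0, 291.0])]
wrist {'fovy': 63.55, 'cx': 317.999, 'cy': 240.866, 'hand_eye': [[-0.0, 0.958, 0.287, 72.192], [1.0, 0.0, -0.0, 0.001], [-0.0, 0.287, -0.958, -141.152], [0.0, 0.0, 0.0, 1.0]]}
```

View pics/scene0.png

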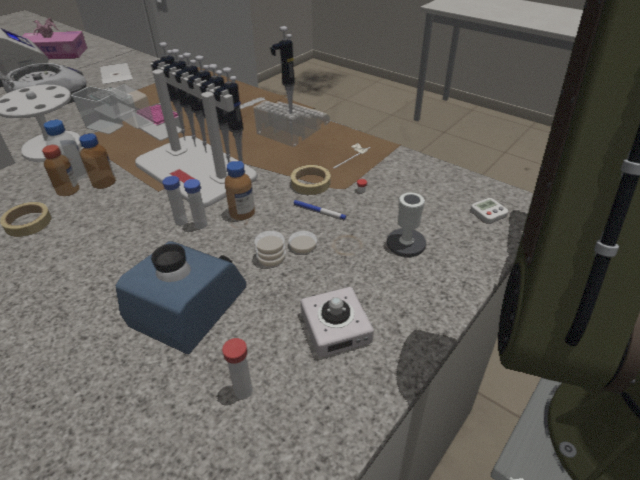

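View pics/top0.png

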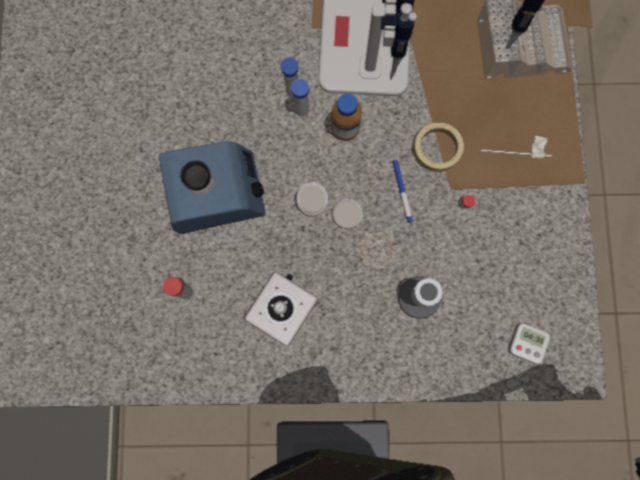

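The scene view shows the cell on its post at (409,211), foot at (406,242), and the spigot at (336,303). The top view shows the cell at (428,292), the spigot at (281,308), the tube at (174,287), and the petri dish at (348,213).

```bash
cat > h.py <<'E'
from cell import arm
import cv2,numpy as np
from scipy.spatial.transform import Rotation as R
from scipy.optimize import least_squares
def cam(name,st=None):
    m=arm.camera_model(name); f=240/np.tan(np.radians(m["fovy"])/2)
    if "extrinsics" in m: E=np.array(m["extrinsics"])
    else:
        st=st or arm.sense(); T=np.eye(4); T[:3,:3]=R.from_rotvec(st["ee_rot"]).as_matrix(); T[:3,3]=st["position"]
        E=np.linalg.inv(T@np.array(m["hand_eye"]))
    return f,m["cx"],m["cy"],E
def ray(c,p,z):
    f,cx,cy,E=c; d=E[:3,:3].T@np.array([(p[0]-cx)/f,-(p[1]-cy)/f,-1]); o=-E[:3,:3].T@E[:3,3]
    return o+d*(z-o[2])/d[2]
def proj(c,P):
    f,cx,cy,E=c; q=np.atleast_2d(P)@E[:3,:3].T+E[:3,3]
    return np.c_[cx-f*q[:,0]/q[:,2],cy+f*q[:,1]/q[:,2]]
def ring(x,y,z,r,n=72):
    t=np.linspace(0,2*np.pi,n,endpoint=False); return np.c_[x+r*np.cos(t),y+r*np.sin(t),0*t+z]
def sil(c,x,y,rings):  # silhouette centroid + bbox of stacked rings (z,r)
    h=cv2.convexHull(np.vstack([proj(c,ring(x,y,z,r)) for z,r in rings]).astype(np.float32)); 
    M=cv2.moments(h); return np.array([M["m10"]/M["m00"],M["m01"]/M["m00"]])
def fitmask(c,mask,rings,x0):
    v,u=np.nonzero(mask); t=np.array([u.mean(),v.mean()])
    return least_squares(lambda p:sil(c,p[0],p[1],rings)-t,x0,diff_step=1e-4).x
E
python3 - <<'E'
from h import *
objs={"cell_mid":[(59,23.5),(95,23.5),(95,25),(119,25)],"tube50_b":[(0,15),(115,17.5)],"vial_1":[(0,12.5),(28,12.5)],"petri_b":[(0,30.5),(16,30.5)],"seat":None,"marker_blue":None}
for n in ("scene","top"):
    im=arm.read_camera(n); c=cam(n)
    for q,r in objs.items():
        for d in arm.masks_of(n,q)[:2]:
            v,u=np.nonzero(d["pixels"])
            o=[n,q,round(d["conf"],2),np.round(d["point"]),len(u),u.min(),u.max(),v.min(),v.max()]
            if r: o.append(np.round(fitmask(c,d["pixels"],r,ray(c,d["point"],r[-1][0]/2)[:2]),1))
            print(*o)
c=cam("top"); s=cam("scene")
print("spigot by hand", ray(c,(281,308),70), ray(s,(336,301),70), "post foot", ray(c,(419,299),12),ray(s,(406,241),12))
for n,k,x0,y0,w in(("scene",6,290,270,95),("top",8,240,265,90)):
    im=cv2.imread(f"pics/{n}0.png"); cv2.imwrite(f"pics/{n}_sp.png",cv2.resize(im[y0:y0+75,x0:x0+w],None,fx=k,fy=k,interpolation=cv2.INTER_CUBIC))
E
```

```text
scene cell_mid 0.56 [408. 211.] 830 398 424 192 229 [ 491.  -168.1]
scene tube50_b 0.97 [239. 363.] 1184 223 252 338 398 [509.1 294. ]
scene petri_b 0.83 [301. 241.] 527 289 317 231 253 [662.8 -31. ]
scene seat 0.87 [339. 317.] 343 323 350 302 323
scene seat 0.45 [320. 208.] 249 295 345 201 218
scene marker_blue 0.51 [319. 210.] 268 294 346 200 219
top cell_mid 0.95 [429. 291.] 650 412 441 279 306 [ 493.2 -169.9]
top tube50_b 0.92 [176. 287.] 477 163 193 277 298 [511.9 293.5]
top vial_1 0.6 [285. 309.] 2948 246 318 272 344 [474.7 101.6]
top vial_1 0.5 [465. 202.] 128 462 474 196 208 [ 684.2 -274.9]
top petri_b 0.95 [348. 211.] 701 333 362 199 228 [665.9 -31.6]
top seat 0.86 [288. 307.] 420 268 294 295 320
top marker_blue 0.65 [404. 193.] 299 393 412 160 221
top marker_blue 0.62 [287. 312.] 355 269 294 296 321
spigot by hand [471.31919107  99.15650337  70.        ] [471.43749286 102.55266065  70.        ] post foot [ 489.70088012 -168.54586829   12.        ] [ 489.91523101 -164.18754409   12.        ]
```

```bash
cat >> h.py <<'E'
def delta(P,yaw=0.0,st=None):
    """tool-frame shift (mm) and turn (deg) to TCP P, pointing down, tool y at world yaw (deg)"""
    st=st or arm.sense(); A=R.from_rotvec(st["ee_rot"]); a=np.radians(yaw)
    B=R.from_matrix(np.array([[-np.sin(a),np.cos(a),0],[np.cos(a),np.sin(a),0],[0,0,-1]]))
    print("t",round(st["clock"],2),"pos",np.round(st["position"],1),"d",np.round(A.inv().apply(np.array(P)-st["position"]),1),"rot",np.round((A.inv()*B).as_rotvec(degrees=True),1),"F",np.round(st["force"],1))
E
python3 -c "
from h import *
delta([492,-169,200])"
```

```text
t 1.65 pos [ 233.2 -498.1  231.3] d [ 374.  -188.3   31.3] rot [ -0.   -0.  -64.9] F [-0.4  0.5 -0.6]
```

View pics/scene_sp.png

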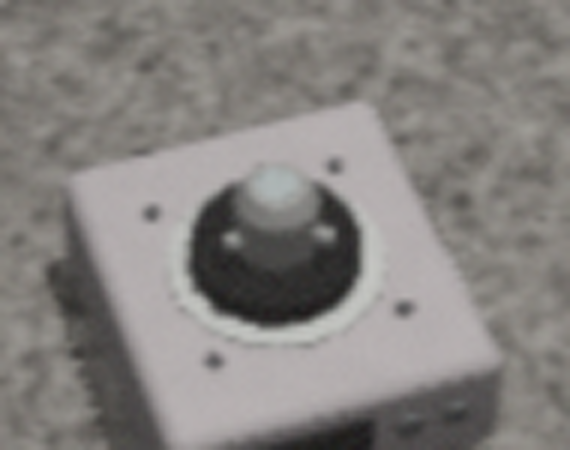

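The spigot crop shows its top at about (336,301) in scene pixels, with two pins visible.

Emit:
send_rows:
  rows:
    - [[0.023,-0.012,0.002],[0,0,-4]]
    - [[0.047,-0.024,0.004],[0,0,-8]]
    - [[0.07,-0.035,0.006],[0,0,-12]]
    - [[0.094,-0.047,0.008],[0,0,-16]]
    - [[0.117,-0.059,0.01],[0,0,-20]]
    - [[0.14,-0.071,0.012],[0,0,-24]]
    - [[0.164,-0.083,0.014],[0,0,-28]]
    - [[0.187,-0.094,0.016],[0,0,-32]]

```text
clock: 2.32
position: [363.4, -332.5, 215.3]
ee_rot: [2.757, 1.506, 0.0]
force: [0.8, -0.3, -0.1]
width: 84.8
gripper_force: 0.0
```

```bash
python3 -c "
from h import *
delta([492,-169,200])"
```

```text
t 2.32 pos [ 363.4 -332.5  215.3] d [207.1  19.8  15.3] rot [  0.    0.  -32.7] F [ 0.8 -0.3 -0.1]
```

Emit:
send_rows:
  rows:
    - [[0.026,0.0025,0.002],[0,0,-4.1]]
    - [[0.052,0.005,0.004],[0,0,-8.2]]
    - [[0.078,0.0075,0.006],[0,0,-12.3]]
    - [[0.104,0.01,0.008],[0,0,-16.4]]
    - [[0.13,0.0125,0.01],[0,0,-20.5]]
    - [[0.156,0.015,0.012],[0,0,-24.6]]
    - [[0.18,0.0175,0.014],[0,0,-28.7]]
    - [[0.207,0.0198,0.0153],[0,0,-32.7]]

```text
clock: 2.98
position: [492.4, -169.8, 199.9]
ee_rot: [2.222, 2.221, -0.0]
force: [0.4, -0.5, -0.4]
width: 85.3
gripper_force: 0.0
```

```bash
python3 - <<'E'
from h import *
arm.read_camera("top")
delta([492,-169,200])
st=arm.sense(); im=arm.read_camera("wrist"); c=cam("wrist",st)
for q in("cell_mid","post_top"):
    for d in arm.masks_of("wrist",q)[:2]:
        v,u=np.nonzero(d["pixels"]); print(q,round(d["conf"],2),np.round(d["point"]),len(u),u.min(),u.max(),v.min(),v.max())
        if q=="cell_mid": print(fitmask(c,d["pixels"],[(59,23.5),(95,23.5),(95,25),(119,25)],[492,-169]))
for x,y,z,r,col in((492,-169,119,25,(0,0,255)),(492,-169,59,23.5,(0,255,0)),(490,-166,12,42,(255,0,0))):
    cv2.polylines(im,[proj(c,ring(x,y,z,r)).astype(np.int32)],True,col,1)
cv2.imwrite("pics/w1.png",im)
E
```

```text
t 3.03 pos [ 494.4 -166.7  199.7] d [-2.3 -2.4 -0.3] rot [ 0.  -0.1  0.4] F [ 0.   3.2 -0.4]
cell_mid 0.97 [314. 249.] 5644 274 355 200 290
[ 491.45726849 -168.64422847]
cell_mid 0.35 [564. 185.] 2082 487 639 166 207
[ 647.43672487 -130.84354156]
post_top 0.94 [313. 194.] 3540 269 361 166 236
```

View pics/w1.png

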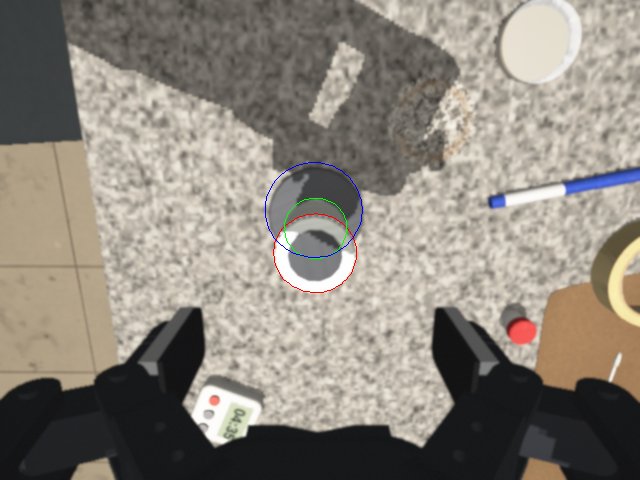

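The wrist view shows the cell's top at (315,255) between the open fingers. My projected rim lies within a few pixels of it, so I'll descend.

Emit:
send_rows:
  rows:
    - [[0.0005,-0.0005,0.01],[0,0,0]]
    - [[0.0005,-0.0005,0.03],[0,0,0]]
    - [[0.0005,-0.0005,0.05],[0,0,0]]
    - [[0.0005,-0.0005,0.07],[0,0,0]]
    - [[0.0005,-0.0005,0.088],[0,0,0]]
    - [[0.0005,-0.0005,0.102],[0,0,0]]
    - [[0.0005,-0.0005,0.111],[0,0,0]]
    - [[0.0005,-0.0005,0.115],[0,0,0]]

```text
clock: 3.85
position: [490.3, -170.6, 83.4]
ee_rot: [-2.226, -2.214, 0.001]
force: [0.3, -0.5, 0.6]
width: 85.5
gripper_force: 0.0
```

```bash
python3 - <<'E'
from h import *
delta([491.5,-168.6,85])
E
```

```text
t 3.85 pos [ 490.3 -170.6   83.4] d [ 2.   1.2 -1.6] rot [-0.1 -0.  -0.3] F [ 0.3 -0.5  0.6]
```

Emit:
send_rows:
  rows:
    - [[0,0,0],[0,0,0]]
    - [[0,0,0],[0,0,0]]
    - [[0,0,0],[0,0,0]]
    - [[0,0,0],[0,0,0]]
    - [[0,0,0],[0,0,0]]
    - [[0,0,0],[0,0,0]]
    - [[0,0,0],[0,0,0]]
    - [[0,0,0],[0,0,0]]
  grip: 60
  squeeze: 60

```text
clock: 4.52
position: [491.3, -170.2, 85.1]
ee_rot: [2.225, 2.217, 0.0]
force: [-0.1, 0.4, -0.7]
width: 65.2
gripper_force: 0.0
```

```bash
python3 - <<'E'
from h import *
delta([491.5,-168.6,85])
st=arm.sense(); im=arm.read_camera("wrist"); c=cam("wrist",st)
for d in arm.masks_of("wrist","cell_mid")[:1]:
    print(d["conf"],fitmask(c,d["pixels"],[(59,23.5),(95,23.5),(95,25),(119,25)],[492,-169]))
cv2.polylines(im,[proj(c,ring(491.5,-168.6,119,25)).astype(np.int32)],True,(0,0,255),1)
cv2.imwrite("pics/w2.png",im)
E
```

```text
t 4.52 pos [ 491.3 -170.2   85.1] d [1.6 0.2 0.1] rot [ 0.   0.  -0.2] F [-0.1  0.4 -0.7]
0.74 [ 491.60226381 -168.19802315]
```

View pics/w2.png

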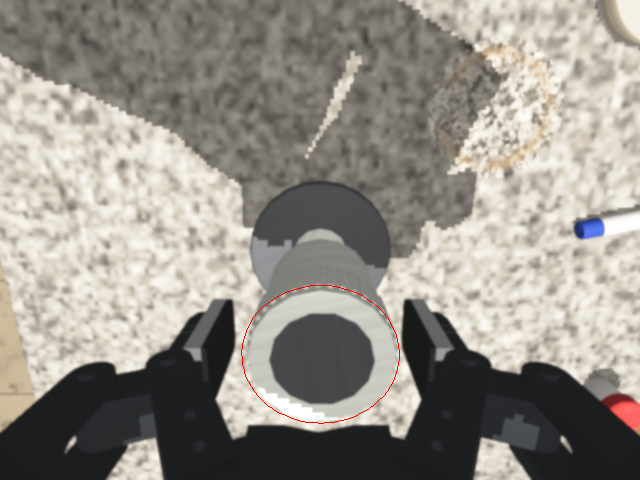

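The red rim overlay (321,354) fits the cell's top well, with the fingers clear on both sides. I'll correct 1.6 mm along tool x and close.

Emit:
send_rows:
  rows:
    - [[0.001,0,0],[0,0,0]]
    - [[0.0017,0,0],[0,0,0]]
    - [[0.0017,0,0],[0,0,0]]
    - [[0.0017,0,0],[0,0,0]]
    - [[0.0017,0,0],[0,0,0]]
    - [[0.0017,0,0],[0,0,0]]
    - [[0.0017,0,0],[0,0,0]]
    - [[0.0017,0,0],[0,0,0]]

```text
clock: 5.28
position: [491.3, -168.5, 85.0]
ee_rot: [-2.226, -2.217, 0.0]
force: [-0.5, -0.2, -0.3]
width: 65.5
gripper_force: 0.0
```

Emit:
send_rows:
  rows:
    - [[0,0,0],[0,0,0]]
    - [[0,0,0],[0,0,0]]
    - [[0,0,0],[0,0,0]]
    - [[0,0,0],[0,0,0]]
    - [[0,0,0],[0,0,0]]
    - [[0,0,0],[0,0,0]]
    - [[0,0,0],[0,0,0]]
    - [[0,0,0],[0,0,0]]
  grip: 255
  squeeze: 70

```text
clock: 5.95
position: [491.4, -168.5, 85.3]
ee_rot: [2.225, 2.217, 0.0]
force: [-1.5, -0.4, 5.9]
width: 48.1
gripper_force: 71.5
```

```bash
python3 - <<'E'
from h import *
delta([491.5,-168.6,85]); s=arm.sense(); print(s["width"],s["gripper_force"])
E
```

```text
t 5.95 pos [ 491.4 -168.5   85.3] d [-0.1  0.1  0.3] rot [ 0.   0.  -0.2] F [-1.5 -0.4  5.9]
48.12279360490959 71.47741181077436
```

Emit:
send_rows:
  rows:
    - [[0,0,-0.003],[0,0,0]]
    - [[0,0,-0.01],[0,0,0]]
    - [[0,0,-0.02],[0,0,0]]
    - [[0,0,-0.03],[0,0,0]]
    - [[0,0,-0.04],[0,0,0]]
    - [[0,0,-0.05],[0,0,0]]
    - [[0,0,-0.057],[0,0,0]]
    - [[0,0,-0.06],[0,0,0]]

```text
clock: 6.62
position: [491.7, -168.7, 146.6]
ee_rot: [2.224, 2.216, 0.001]
force: [0.3, -0.1, -0.3]
width: 47.9
gripper_force: 72.0
```

```bash
python3 - <<'E'
from h import *
arm.read_camera("scene"); arm.read_camera("scene")
delta([471.5,101,145]); s=arm.sense(); print(s["width"],s["gripper_force"])
im=arm.read_camera("wrist"); c=cam("wrist",s)
p=s["position"]; dz=p[2]-85.3
for d in arm.masks_of("wrist","cell_mid")[:1]:
    v,u=np.nonzero(d["pixels"]); print(d["conf"],u.min(),u.max(),v.min(),v.max(),fitmask(c,d["pixels"],[(59+dz,23.5),(95+dz,23.5),(95+dz,25),(119+dz,25)],p[:2])-p[:2])
cv2.polylines(im,[proj(c,ring(p[0],p[1],119+dz,25)).astype(np.int32)],True,(0,0,255),1)
cv2.polylines(im,[proj(c,ring(p[0],p[1],59+dz,23.5)).astype(np.int32)],True,(0,255,0),1)
cv2.imwrite("pics/w3.png",im)
E
```

```text
t 6.72 pos [ 491.5 -168.6  145.6] d [269.5 -21.    0.5] rot [ 0.1  0.  -0.2] F [ 1.5 -0.3 -1.3]
47.8253869576022 72.03642382461112
0.65 245 391 242 422 [-0.75475296  0.50313881]
```

View pics/w3.png

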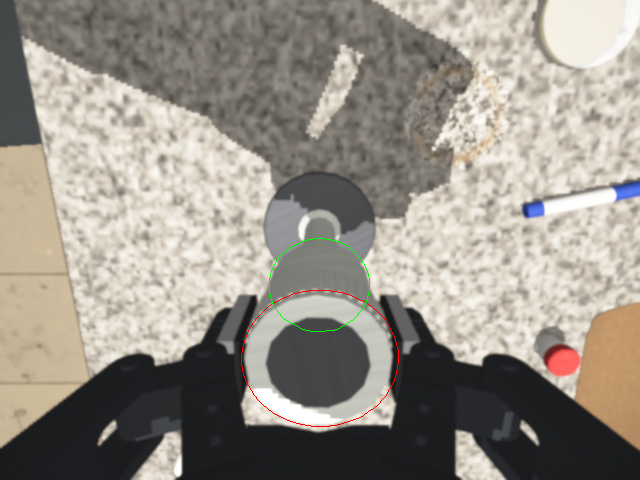

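The cell is held upright and clear of the post (post top at (319,230)). It matches the overlay of the expected pose, so it hasn't slipped. Next I'll move near the spigot and measure it with the wrist camera.

Emit:
send_rows:
  rows:
    - [[0.012,-0.0015,0],[0,0,0]]
    - [[0.037,-0.0045,0],[0,0,0]]
    - [[0.065,-0.0075,0],[0,0,0]]
    - [[0.095,-0.0115,0],[0,0,0]]
    - [[0.125,-0.0155,0],[0,0,0]]
    - [[0.15,-0.0185,0],[0,0,0]]
    - [[0.165,-0.0205,0],[0,0,0]]
    - [[0.17,-0.021,0],[0,0,-0.2]]

```text
clock: 7.48
position: [470.1, 4.0, 144.6]
ee_rot: [-2.219, -2.223, 0.001]
force: [0.0, 0.1, -1.6]
width: 48.1
gripper_force: 72.0
```

```bash
python3 - <<'E'
from h import *
for _ in range(5): arm.read_camera("wrist")
delta([471.5,101,145]); s=arm.sense()
im=arm.read_camera("wrist"); c=cam("wrist",s)
for q in("spigot_top","seat"):
  for d in arm.search_frame("wrist",q)[:2]: print(q,round(d["conf"],2),np.round(d["point"],1),ray(c,d["point"],73),ray(c,d["point"],46))
for z,r,col in((73,8.5,(0,0,255)),(67,12.5,(0,255,0)),(46,25.5,(255,0,0))):
    cv2.polylines(im,[(16*proj(c,ring(471.5,101,z,r))).astype(np.int32)],True,col,1,shift=4)
p=proj(c,[[471.5,101,60]])[0].astype(int); print(p)
x0,y0=max(p[0]-100,0),max(p[1]-75,0); print(x0,y0)
cv2.imwrite("pics/w4.png",cv2.resize(im[y0:y0+150,x0:x0+200],None,fx=4,fy=4,interpolation=cv2.INTER_CUBIC))
E
```

```text
t 7.73 pos [471.    0.9 144.8] d [100.1   0.4  -0.2] rot [-0.   0.  -0.1] F [-0.3  0.3 -1.6]
spigot_top 0.6 [332.7  95.2] [477.91711733  88.18495402  73.        ] [478.86380816  90.04604505  46.        ]
spigot_top 0.28 [572.4 264.9] [618.87106543  -5.02973983  73.        ] [637.68827911 -14.98665984  46.        ]
seat 0.98 [303.6  89.5] [462.94281559  90.95118243  73.        ] [461.99102394  93.16298339  46.        ]
[320  71]
220 0
```

View pics/w4.png

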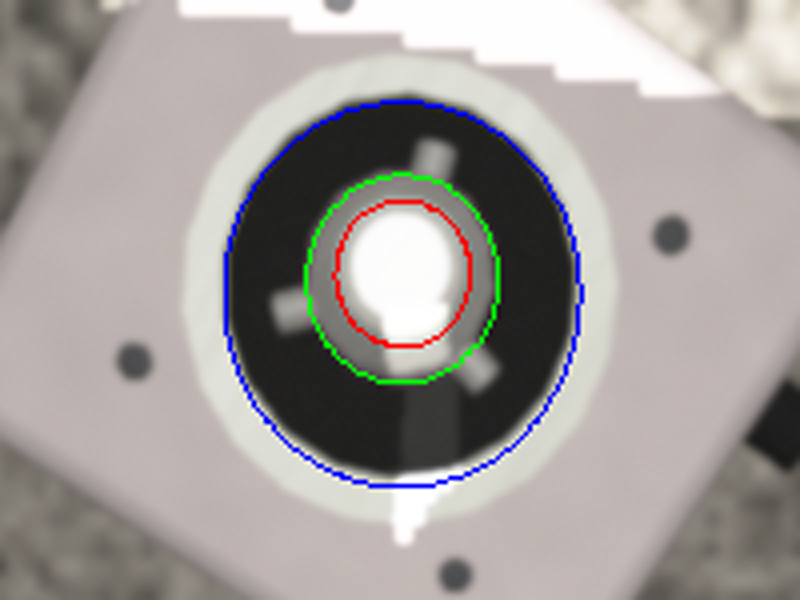

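The crop shows the spigot's top at about (402,262), roughly 1.4 mm towards +y of my estimate, with the seat ring shifted about 1 mm the same way. The three pins are clear. I'll use (471.5,102.2), pre-turning about 56° on the way so that one sweep covers the range.

Emit:
send_rows:
  rows:
    - [[0.006,0,0],[0,0,7]]
    - [[0.02,0,0],[0,0,14]]
    - [[0.037,0,0],[0,0,21]]
    - [[0.055,0,0],[0,0,28]]
    - [[0.072,0,0],[0,0,35]]
    - [[0.087,0.0005,0],[0,0,42]]
    - [[0.097,0.0005,0],[0,0,49]]
    - [[0.1013,0.0005,0],[0,0,56]]

```text
clock: 8.55
position: [471.5, 103.6, 144.9]
ee_rot: [-3.007, -0.909, -0.0]
force: [-0.3, -0.3, -1.3]
width: 47.8
gripper_force: 72.0
```

Emit:
send_rows:
  rows:
    - [[0,0,0.003],[0,0,1]]
    - [[0,0,0.009],[0,0,2]]
    - [[0,0,0.016],[0,0,3]]
    - [[0,0,0.023],[0,0,4]]
    - [[0,0,0.029],[0,0,4]]
    - [[0,0,0.033],[0,0,4]]
    - [[0,0,0.036],[0,0,4]]
    - [[0,0,0.036],[0,0,4]]

```text
clock: 9.22
position: [471.2, 102.8, 108.3]
ee_rot: [-3.034, -0.813, 0.002]
force: [0.2, 0.5, -1.5]
width: 48.0
gripper_force: 72.0
```

```bash
python3 - <<'E'
from h import *
arm.read_camera("wrist");arm.read_camera("wrist")
delta([471.5,102.2,99],-60); s=arm.sense();print(s["joint_pos"],s["ft_torque"])
p=s["position"]; cz=p[2]+3.7
for n in("scene","top"):
    im=arm.read_camera(n); c=cam(n)
    for x,y,z,r,col in((p[0],p[1],cz-30,23.5,(0,0,255)),(471.5,102.2,73,8.5,(0,255,0)),(471.5,102.2,50,25.5,(255,0,0))):
        cv2.polylines(im,[(16*proj(c,ring(x,y,z,r))).astype(np.int32)],True,col,1,shift=4)
    u,v=proj(c,[[471.5,102,80]])[0].astype(int)
    cv2.imwrite(f"pics/{n}5.png",cv2.resize(im[v-50:v+50,u-66:u+66],None,fx=6,fy=6,interpolation=cv2.INTER_CUBIC))
E
```

```text
t 9.32 pos [471.5 102.9 109. ] d [-0.4  0.6 10. ] rot [ 0. -0.  0.] F [-0.3  1.  -0.7]
[1.38852480e-01 2.97295644e-01 1.83519787e+00 1.81820496e-05
 1.00905628e+00 1.18601667e+00] [ 0.00724736 -0.02427042 -0.04777968]
```

View pics/scene5.png

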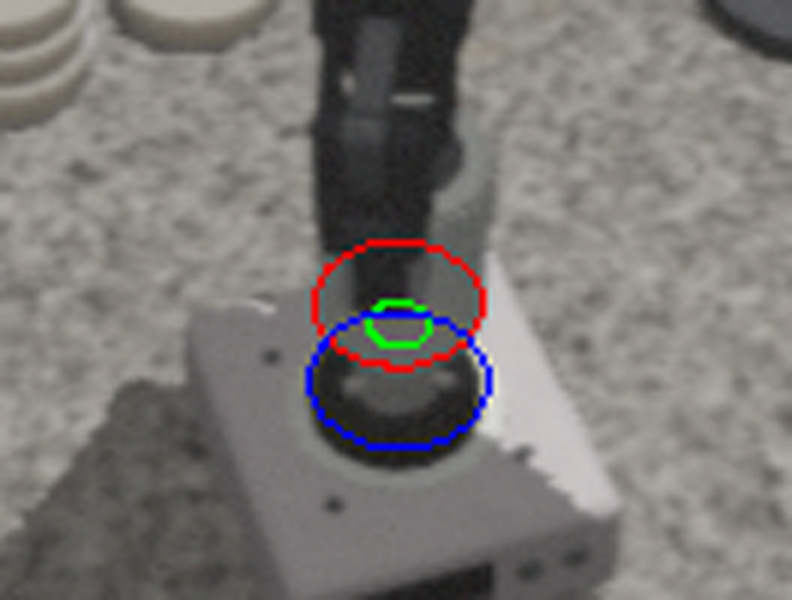

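The scene crop shows the cell above the spigot, its rim at about (400,305) against the spigot at (398,325), so they are aligned within my accuracy. I'll lower onto the taper and check the lateral force.

Emit:
send_rows:
  rows:
    - [[-0.0004,0.0006,0.002],[0,0,0]]
    - [[-0.0004,0.0006,0.004],[0,0,0]]
    - [[-0.0004,0.0006,0.006],[0,0,0]]
    - [[-0.0004,0.0006,0.008],[0,0,0]]
    - [[-0.0004,0.0006,0.01],[0,0,0]]
    - [[-0.0004,0.0006,0.012],[0,0,0]]
    - [[-0.0004,0.0006,0.013],[0,0,0]]
    - [[-0.0004,0.0006,0.013],[0,0,0]]

```text
clock: 10.08
position: [471.3, 102.2, 95.7]
ee_rot: [-3.035, -0.813, 0.001]
force: [-0.3, -0.1, -1.4]
width: 47.9
gripper_force: 72.0
```

Emit:
send_rows:
  rows:
    - [[0,0,0.001],[0,0,0]]
    - [[0,0,0.002],[0,0,0]]
    - [[0,0,0.003],[0,0,0]]
    - [[0,0,0.004],[0,0,0]]
    - [[0,0,0.005],[0,0,0]]
    - [[0,0,0.006],[0,0,0]]
    - [[0,0,0.006],[0,0,0]]
    - [[0,0,0.006],[0,0,0]]

```text
clock: 10.75
position: [471.4, 102.2, 89.9]
ee_rot: [-3.035, -0.813, -0.0]
force: [1.1, 0.5, -1.5]
width: 47.8
gripper_force: 72.0
```

Emit:
send_rows:
  rows:
    - [[0,0,0.0005],[0,0,0]]
    - [[0,0,0.001],[0,0,0]]
    - [[0,0,0.0015],[0,0,0]]
    - [[0,0,0.002],[0,0,0]]
    - [[0,0,0.0025],[0,0,0]]
    - [[0,0,0.003],[0,0,0]]
    - [[0,0,0.003],[0,0,0]]
    - [[0,0,0.003],[0,0,0]]

```text
clock: 11.42
position: [471.5, 102.2, 87.2]
ee_rot: [3.035, 0.813, 0.001]
force: [0.5, -0.4, 2.2]
width: 48.0
gripper_force: 72.5
```

Emit:
send_rows:
  rows:
    - [[0,0,0.0002],[0,0,0]]
    - [[0,0,0.0004],[0,0,0]]
    - [[0,0,0.0004],[0,0,0]]
    - [[0,0,0.0004],[0,0,0]]
    - [[0,0,0.0004],[0,0,0]]
    - [[0,0,0.0004],[0,0,0]]
    - [[0,0,0.0004],[0,0,0]]
    - [[0,0,0.0004],[0,0,0]]

```text
clock: 12.08
position: [471.6, 102.2, 87.1]
ee_rot: [3.035, 0.813, 0.001]
force: [-1.7, 0.1, 8.4]
width: 47.5
gripper_force: 73.0
```

Contact is at 8 N. I'll sweep now in small steps.

Emit:
send_rows:
  rows:
    - [[0,0,0],[0,0,-2]]
    - [[0,0,0],[0,0,-4]]
    - [[0,0,0],[0,0,-6]]
    - [[0,0,0],[0,0,-8]]
    - [[0,0,0],[0,0,-10]]
    - [[0,0,0],[0,0,-12]]
    - [[0,0,0],[0,0,-14]]
    - [[0,0,0],[0,0,-16]]

```text
clock: 12.75
position: [471.9, 102.3, 87.1]
ee_rot: [2.891, 1.229, 0.002]
force: [0.5, 2.0, 6.1]
width: 47.7
gripper_force: 72.7
```

```bash
python3 -c "
from h import *
s=arm.sense();delta([471.5,102.2,87],-44);print(s['ft_torque'])"
```

```text
t 12.75 pos [471.9 102.3  87.1] d [-0.4 -0.2  0.1] rot [ 0.  -0.1  0.1] F [0.5 2.  6.1]
[ 0.38552669 -0.12055174 -0.02842382]
```

Emit:
send_rows:
  rows:
    - [[0,0,0],[0,0,-2]]
    - [[0,0,0],[0,0,-4]]
    - [[0,0,0],[0,0,-6]]
    - [[0,0,0],[0,0,-8]]
    - [[0,0,0],[0,0,-10]]
    - [[0,0,0],[0,0,-12]]
    - [[0,0,0],[0,0,-14]]
    - [[0,0,0],[0,0,-16]]

```text
clock: 13.42
position: [471.9, 102.4, 87.1]
ee_rot: [2.692, 1.62, 0.002]
force: [0.6, 2.2, 6.8]
width: 48.1
gripper_force: 72.7
```

```bash
python3 -c "
from h import *
s=arm.sense();delta([471.5,102.2,87],-28);print(s['ft_torque'])"
```

```text
t 13.42 pos [471.9 102.4  87.1] d [-0.4 -0.2  0.1] rot [ 0.1 -0.1  0.1] F [0.6 2.2 6.8]
[ 0.42623263  0.01896177 -0.03774923]
```

Emit:
send_rows:
  rows:
    - [[0,0,0],[0,0,-2]]
    - [[0,0,0],[0,0,-4]]
    - [[0,0,0],[0,0,-6]]
    - [[0,0,0],[0,0,-8]]
    - [[0,0,0],[0,0,-10]]
    - [[0,0,0],[0,0,-12]]
    - [[0,0,0],[0,0,-14]]
    - [[0,0,0],[0,0,-16]]

```text
clock: 14.08
position: [471.7, 102.5, 87.1]
ee_rot: [2.44, 1.979, 0.002]
force: [-0.7, 3.5, 7.5]
width: 48.0
gripper_force: 72.8
```

```bash
python3 -c "
from h import *
s=arm.sense();delta([471.5,102.2,87],-12);print(s['ft_torque'])"
```

```text
t 14.08 pos [471.7 102.5  87.1] d [-0.3 -0.2  0.1] rot [ 0.1 -0.   0.1] F [-0.7  3.5  7.5]
[ 0.50238575  0.1141833  -0.096659  ]
```

Emit:
send_rows:
  rows:
    - [[0,0,0],[0,0,-2]]
    - [[0,0,0],[0,0,-4]]
    - [[0,0,0],[0,0,-6]]
    - [[0,0,0],[0,0,-8]]
    - [[0,0,0],[0,0,-10]]
    - [[0,0,0],[0,0,-12]]
    - [[0,0,0],[0,0,-14]]
    - [[0,0,0],[0,0,-16]]

```text
clock: 14.75
position: [471.7, 102.4, 87.0]
ee_rot: [2.141, 2.299, 0.001]
force: [-1.3, 2.5, 6.9]
width: 47.9
gripper_force: 72.8
```

```bash
python3 -c "
from h import *
s=arm.sense();delta([471.5,102.2,87],4);print(s['ft_torque'])"
```

```text
t 14.75 pos [471.7 102.4  87. ] d [-0.2 -0.2  0. ] rot [ 0.  -0.   0.1] F [-1.3  2.5  6.9]
[ 0.44762331  0.22168056 -0.11915342]
```

Emit:
send_rows:
  rows:
    - [[0,0,0],[0,0,-2]]
    - [[0,0,0],[0,0,-4]]
    - [[0,0,0],[0,0,-6]]
    - [[0,0,0],[0,0,-8]]
    - [[0,0,0],[0,0,-10]]
    - [[0,0,0],[0,0,-12]]
    - [[0,0,0],[0,0,-14]]
    - [[0,0,0],[0,0,-16]]

```text
clock: 15.42
position: [471.7, 102.1, 86.8]
ee_rot: [1.8, 2.574, 0.001]
force: [0.1, -0.1, -0.1]
width: 47.8
gripper_force: 72.3
```

```bash
python3 -c "
from h import *
s=arm.sense();delta([471.5,102.2,87],20);print(s['ft_torque'])"
```

```text
t 15.42 pos [471.7 102.1  86.8] d [ 0.1 -0.2 -0.2] rot [0.  0.  0.1] F [ 0.1 -0.1 -0.1]
[-0.02505927 -0.09238915 -0.02875175]
```

The force vanished, so the keyways are over the pins. I'll push down carefully.

Emit:
send_rows:
  rows:
    - [[0,0,0.0003],[0,0,0]]
    - [[0,0,0.0006],[0,0,0]]
    - [[0,0,0.0009],[0,0,0]]
    - [[0,0,0.0012],[0,0,0]]
    - [[0,0,0.0015],[0,0,0]]
    - [[0,0,0.0015],[0,0,0]]
    - [[0,0,0.0015],[0,0,0]]
    - [[0,0,0.0015],[0,0,0]]

```text
clock: 16.08
position: [471.6, 102.2, 85.8]
ee_rot: [1.804, 2.572, 0.001]
force: [-3.2, -0.4, 12.8]
width: 47.8
gripper_force: 73.5
```

```bash
python3 -c "
from h import *
s=arm.sense();delta([471.5,102.2,87],20);print(s['ft_torque'])"
```

```text
t 16.08 pos [471.6 102.2  85.8] d [ 0.1 -0.1 -1.2] rot [ 0.   0.  -0.1] F [-3.2 -0.4 12.8]
[-0.09622833  0.7210738   0.09013688]
```

Emit:
send_rows:
  rows:
    - [[0,0,0],[0,0,-0.5]]
    - [[0,0,0],[0,0,-1]]
    - [[0,0,0],[0,0,-1.5]]
    - [[0,0,0],[0,0,-2]]
    - [[0,0,0],[0,0,-2.5]]
    - [[0,0,0],[0,0,-3]]
    - [[0,0,0],[0,0,-3]]
    - [[0,0,0],[0,0,-3]]

```text
clock: 16.75
position: [471.4, 102.3, 85.1]
ee_rot: [-1.735, -2.619, -0.0]
force: [-0.7, 1.0, 5.3]
width: 48.1
gripper_force: 72.6
```

```bash
python3 -c "
from h import *
s=arm.sense();delta([471.5,102.2,87],20);print(s['ft_torque'])"
```

```text
t 16.75 pos [471.4 102.3  85.1] d [-0.1  0.1 -1.9] rot [ 0.  -0.   2.9] F [-0.7  1.   5.3]
[0.31936889 0.17948816 0.05464664]
```

Emit:
send_rows:
  rows:
    - [[0,0,0],[0,0,-0.5]]
    - [[0,0,0],[0,0,-1]]
    - [[0,0,0],[0,0,-1.5]]
    - [[0,0,0.0003],[0,0,-2]]
    - [[0,0,0.0006],[0,0,-2.5]]
    - [[0,0,0.0009],[0,0,-3]]
    - [[0,0,0.0012],[0,0,-3]]
    - [[0,0,0.0015],[0,0,-3]]

```text
clock: 17.42
position: [471.2, 102.1, 83.4]
ee_rot: [-1.665, -2.664, 0.001]
force: [-1.2, 0.1, -0.2]
width: 47.6
gripper_force: 72.2
```

```bash
python3 -c "
from h import *
s=arm.sense();delta([471.5,102.2,87],20);print(s['ft_torque'])"
```

```text
t 17.42 pos [471.2 102.1  83.4] d [-0.   0.3 -3.6] rot [-0. -0.  6.] F [-1.2  0.1 -0.2]
[0.16699375 0.10948369 0.05306408]
```

Emit:
send_rows:
  rows:
    - [[0,0,0.0005],[0,0,-0.5]]
    - [[0,0,0.001],[0,0,-1]]
    - [[0,0,0.0015],[0,0,-1]]
    - [[0,0,0.002],[0,0,-1]]
    - [[0,0,0.0025],[0,0,-1]]
    - [[0,0,0.003],[0,0,-1]]
    - [[0,0,0.0035],[0,0,-1]]
    - [[0,0,0.004],[0,0,-1]]

```text
clock: 18.08
position: [471.4, 102.2, 79.5]
ee_rot: [1.642, 2.678, -0.0]
force: [-1.4, 0.2, -0.8]
width: 47.8
gripper_force: 72.1
```

```bash
python3 -c "
from h import *
s=arm.sense();delta([471.5,102.2,76],27);print(s['ft_torque'])"
```

```text
t 18.08 pos [471.4 102.2  79.5] d [0.  0.1 3.5] rot [-0.  0. -0.] F [-1.4  0.2 -0.8]
[-0.04822675  0.02669811  0.01835184]
```

Emit:
send_rows:
  rows:
    - [[0,0,0.001],[0,0,0]]
    - [[0,0,0.002],[0,0,0]]
    - [[0,0,0.003],[0,0,0]]
    - [[0,0,0.004],[0,0,0]]
    - [[0,0,0.005],[0,0,0]]
    - [[0,0,0.006],[0,0,0]]
    - [[0,0,0.007],[0,0,0]]
    - [[0,0,0.007],[0,0,0]]

```text
clock: 18.75
position: [471.5, 102.2, 72.7]
ee_rot: [1.642, 2.678, 0.0]
force: [-1.9, -0.7, 6.1]
width: 47.7
gripper_force: 72.6
```

```bash
python3 -c "
from h import *
s=arm.sense();delta([471.5,102.2,70],27);print(s['ft_torque'])"
```

```text
t 18.75 pos [471.5 102.2  72.7] d [0.  0.  2.7] rot [ 0.  0. -0.] F [-1.9 -0.7  6.1]
[-0.13775047  0.62014562  0.01126003]
```

Emit:
send_rows:
  rows:
    - [[0,0,0.0005],[0,0,0]]
    - [[0,0,0.001],[0,0,0]]
    - [[0,0,0.0015],[0,0,0]]
    - [[0,0,0.002],[0,0,0]]
    - [[0,0,0.0025],[0,0,0]]
    - [[0,0,0.003],[0,0,0]]
    - [[0,0,0.003],[0,0,0]]
    - [[0,0,0.003],[0,0,0]]

```text
clock: 19.42
position: [471.6, 102.2, 70.4]
ee_rot: [1.642, 2.678, 0.0]
force: [-6.5, -0.9, 15.4]
width: 47.9
gripper_force: 73.3
```

```bash
python3 -c "
from h import *
s=arm.sense();delta([471.5,102.2,70],27);print(s['ft_torque'])"
```

```text
t 19.42 pos [471.6 102.2  70.4] d [ 0.1 -0.1  0.4] rot [ 0.  0. -0.] F [-6.5 -0.9 15.4]
[-0.38027937  1.34071021 -0.02538402]
```

Emit:
send_rows:
  rows:
    - [[0.0001,-0.0002,0],[0,0,0]]
    - [[0.0002,-0.0004,0.0],[0,0,0]]
    - [[0.0002,-0.0004,0.0002],[0,0,0]]
    - [[0.0002,-0.0004,0.0004],[0,0,0]]
    - [[0.0002,-0.0004,0.0006],[0,0,0]]
    - [[0.0002,-0.0004,0.0006],[0,0,0]]
    - [[0.0002,-0.0004,0.0006],[0,0,0]]
    - [[0.0002,-0.0004,0.0006],[0,0,0]]

```text
clock: 20.08
position: [471.6, 102.2, 70.3]
ee_rot: [1.641, 2.677, 0.001]
force: [-6.1, -1.9, 20.1]
width: 48.1
gripper_force: 73.9
```

```bash
python3 - <<'E'
from h import *
s=arm.sense();delta([471.5,102.2,70],27);print(s['ft_torque'])
p=s["position"]; im=arm.read_camera("scene"); c=cam("scene")
for q in("cell_mid","seat"):
  for d in arm.masks_of("scene",q)[:1]:
    v,u=np.nonzero(d["pixels"]);print(q,d["conf"],u.min(),u.max(),v.min(),v.max())
u,v=proj(c,[[471.5,102,80]])[0].astype(int)
cv2.imwrite("pics/s6.png",cv2.resize(im[v-50:v+50,u-66:u+66],None,fx=6,fy=6,interpolation=cv2.INTER_CUBIC))
E
```

```text
t 20.08 pos [471.6 102.2  70.3] d [ 0.  -0.   0.3] rot [ 0.1  0.  -0. ] F [-6.1 -1.9 20.1]
[-0.489271    1.44250277 -0.05698878]
cell_mid 0.62 322 350 277 321
```

View pics/s6.png

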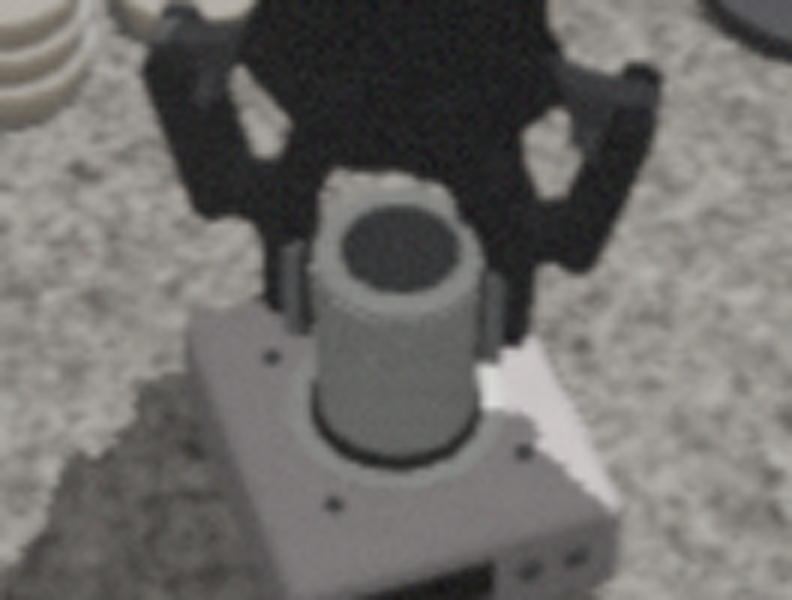

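The crop shows the cell seated over the spigot with only a thin dark ring visible under the rim at (400,465). The last 0.6 mm commanded gave only 0.1 mm of travel and 5 N more, so it is on the hard stop. One slightly firmer push to hold it home.

Emit:
send_rows:
  rows:
    - [[0,0,0.0002],[0,0,0]]
    - [[0,0,0.0004],[0,0,0]]
    - [[0,0,0.0006],[0,0,0]]
    - [[0,0,0.0006],[0,0,0]]
    - [[0,0,0.0006],[0,0,0]]
    - [[0,0,0.0006],[0,0,0]]
    - [[0,0,0.0006],[0,0,0]]
    - [[0,0,0.0006],[0,0,0]]

```text
clock: 20.9
position: [471.6, 102.2, 70.3]
ee_rot: [1.641, 2.677, 0.001]
force: [-9.5, -2.9, 28.4]
width: 47.9
gripper_force: 74.7
```

```bash
python3 - <<'E'
from h import *
s=arm.sense();delta([471.5,102.2,70],27);print(s['ft_torque'],s['width'],s['gripper_force'])
E
```

```text
t 20.9 pos [471.6 102.2  70.3] d [ 0.1 -0.1  0.3] rot [ 0.1  0.  -0. ] F [-9.5 -2.9 28.4]
[-0.61888093  2.15840832 -0.01985356] 47.90607980184284 74.71713263075799
```

```bash
python3 -c "
from cell import arm
print(arm.finish_job())"
```

```text
the job is handed in; nothing more can be done
None
```

The filter cell is on the spigot with its keyways over the pins, held by the fingers against the hard stop with about 28 N of push. I handed the job in at about 21 s; the vial, marker, petri dish and tube were not touched by any move, though I took no final picture of them.

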